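# Zero the gauge, then hold a kerb sample square in the station

### The job

Zero the gauge while the station's bed is still empty: twist the red spring-return knob clockwise to its stop and let it spring back. Then set the grey bevelled kerb sample on the bed, bevel away from the fence and centred on the yellow mark, let go of it, and with one diagonal push on it (the bevel is made for that) press it firmly, about 10 N each way, flat down on the bed and square back against the fence at the same time. Finish while still holding that push, and leave the other samples and things on the table where they are.

Things in the scene. Friction and masses are not known exactly. Their poses are not given: they have to be found in the camera images.
- kerb: Grey concrete kerb sample, loose, about 0.7 kg, sliding fairly easily on the bed: 55 mm deep (x) by 140 mm long (y) by 50 mm high (z), with one 45-degree bevel, 18 mm by 18 mm, all along its upper edge on the -x side (so its -x face is upright from 0 to 32 mm, its flat top is 37 mm deep, from x -9.5 to +27.5 mm). Origin: centre of the underside; z up. It starts lying flat on the table, bevel roughly towards the robot.
- bevel (a point): Middle of the sloping bevel face of the kerb sample, at x -18.5, y 0, z 41 mm in its frame. Axes as the sample's; the outward normal of the bevel is halfway between -x and +z.
- station: Fixed blue-based squaring station, 190 mm (x) by 270 mm (y). Origin: centre of its underside, on the table; z up. The fence stands along its +x side (away from the robot); a dial gauge for show sits behind the fence at y +115 mm, up to 125 mm above the table.
- bed: The station's flat aluminium plate on which the sample goes. Its top is 20 mm above the table; in the station's frame it reaches from x -93 mm to the fence face at x +65 mm, and y -133 to +133 mm. A thin yellow line at y 0 marks its centre. Origin 12 mm above the station's.
- fence: The station's dark steel upright fence, 266 mm long (y), 20 mm thick, its top 48 mm above the bed, with a yellow stripe at its middle. Its flat working face looks to the station's -x, and this origin lies at the foot of that face in mid length, 8 mm below the bed's top; axes as the station's. Rigid.
- seat (a point): Point where the bed's top meets the fence's working face, at the yellow centre mark. With the sample home, its underside's +x edge centre lies here (its origin 27.5 mm before it, along the station's -x). Axes as the station's.
- console: Fixed orange gauge box, 120 x 120 x 50 mm, with a small screen up to 85 mm above the table on its +x edge and the red knob on top. Origin: centre of the underside, z up.
- knob_grip (a point): On the knob's axis, 79 mm above the table, at the height to grip. The knob's red grip bar is 50 mm long (this point's x axis), 14 mm wide (its y axis), and stands from 64 to 90 mm above the table (a round base lies below it). The axes turn with the knob.
- zero_knob (a joint): Turn of the red knob in rad: 0 at rest, grows clockwise seen from above, hard stop at 1.2. A spring (about 0.1 N m at the stop) turns it back to 0 when let go.
- paver: Plain terracotta-red paver sample, 60 x 120 x 40 mm, loose, no bevel; leave it. It and the kerb sample may lie in either of two places. Origin: underside centre.
- core_a: Grey concrete core standing upright, 54 mm across, 100 mm high; leave it. Origin: underside centre.
- core_b: Pale core standing upright, 54 mm across, 100 mm high; leave it. Origin: underside centre.
- cap_ring: Steel cap ring, 90 mm across, 22 mm high; leave it. Origin: underside centre.
- mug: Blue mug, 80 mm across, 90 mm high; leave it. Origin: underside centre.
Not all that is in view belongs to the job. What is shaped like the kerb but green or turquoise is not meant.

How it is judged:
On the way, in this order (a step that is already met when the one before it is completed fails the run):
1. the knob is twisted to its stop (beyond 1.1 rad) while the sample is still off the station (value of joint zero_knob above 1.1 rad and horizontal distance between kerb and station above 0.17 m), for 0.1 s.
2. the knob is let go and has sprung back (below 0.15 rad), the sample still off the station (value of joint zero_knob below 0.15 rad and contact force between the fingers and console below 0.2 N and horizontal distance between kerb and station above 0.17 m), for 0.2 s.
3. the sample stands flat on the bed, near the centre mark, let go (z of kerb in the frame of station between 0.017 and 0.0235 m and y of kerb in the frame of station between -0.025 and 0.025 m and contact force between the fingers and kerb below 0.2 N and contact force between kerb and bed above 3 N and angle between kerb's own z axis and vertical below 0.06 rad and linear speed of kerb below 0.02 m/s), for 0.2 s.
At the end, for the whole second after the job is handed in: Still pushing on the kerb (over 8 N): it presses the fence with over 4 N and the bed with over 10.5 N (weight 5.5 to 8 N), at rest, flat and parallel to the fence within 0.04 rad, back face within 3 mm of it, bevel outward, centre within 25 mm of the mark, knob back at rest (z of kerb in the frame of station between 0.017 and 0.0235 m and y of kerb in the frame of station between -0.025 and 0.025 m and contact force between kerb and fence above 4 N and contact force between kerb and bed above 10.5 N and contact force between the fingers and kerb above 8 N and x of kerb in the frame of station between 0.0345 and 0.0405 m and angle between the y axis of kerb and the y axis of station, either way round below 0.04 rad and angle between kerb's own z axis and vertical below 0.04 rad and x of bevel in the frame of station below 0.03 m and linear speed of kerb below 0.01 m/s and value of joint zero_knob below 0.15 rad); the arm keeps its last pose, push and grip.
It fails at once if another sample or thing on the table is disturbed (moved over 30 mm) (distance of any of paver, core_a, core_b, cap_ring, mug from where it was at the start of the episode above 0.03 m).
It also fails if it takes over 72 s, if anything falls off the work surface, if the arm or the gripper's body presses on something with over 40 N, if the wrist force passes 120 N, or if a joint passes its speed limit or range.

### The arm

A 6-joint arm with a two-finger parallel gripper is mounted at the origin on the work surface. World frame = base frame: x ahead of the robot, y to its left, z up, the work surface at z = 0. Lengths are in m, angles in rad, forces in N, time in s.
With the tool pointing down it reaches from about 0.35 to 0.975 m from the base axis. Payload 4.9 kg.
Tool frame: the origin (TCP) lies midway between the tips of the shut fingers; the grasp point (between the pads) lies 19 mm behind it; z points along the fingers, y is the line along which they close (so a half turn about z gives the same grasp; the last joint's range is limited). The gripper opens to 85 mm and grips with 20 to 120 N. Pads are 22 mm wide; open, the fingers measure 114 mm over their backs; the gripper's body (76 mm by 85 mm) begins 54 mm behind the grasp point. The pads swing forward as they close: fully open they stand 13 mm farther back than shut.
Start: joints at [1.066, 0.053, 1.613, -0, 1.476, -0.119], TCP at [0.235, 0.579, 0.231] pointing down, gripper open.
Joint ranges: [-3.01, 3.01], [-1.01, 2.22], [0.06, 2.58], [-1.02, 4.17], [0.09, 2.62], [-3.14, 3.14]. Speed limits (rad/s): [2.57, 2.57, 3.14, 3.14, 3.14, 3.14].

### API

Orientations are given as a unit quaternion [w, x, y, z].
In Python, from plant import * gives the robot as it stands.
- The arm moves only by the tool jog_arm, never from a script. Its argument "targets" is a list of rows, each a list of 3 entries, a list of its own where there are three numbers: the shift along the tool's x, y, z in units of 25 mm (1.0 is 25 mm), then the turn, a rotation vector about the tool's x, y, z in units of 8 degrees (1.0 is 8 degrees), then the opening in per cent of the stroke, from 0 (shut) to 100 (fully open). A call has 1 to 8 rows; each row is the pose to reach, as a shift and turn from the pose commanded when the call began, along the tool's axes at that moment; what a row does not reach only later rows make up. A row lasts 1/8 s, in which the tool goes at most 62.5 mm and 10.7 degrees, less where a joint would pass 70% of its speed; a pose out of reach is approached as far as the arm can. A call with a gripper value outside its range is refused whole. The fingers move at their own pace and stop on an object; the grip force is fixed at half the most. Time passes only in rows, so rows that repeat a pose let the fingers close. It gives the time, the measured TCP pose, the force, the opening and the grip force at its end, in the units of the state.
- state(): the state, without advancing time (a new reading comes with each control period).
- grab_frame(name): name is "scene" or "top" or "wrist"; returns (picture, depth): 480x640x3 uint8, red, green, blue; 480x640 float32, m along the optical axis (not along the pixel's ray), 0 where there is no reading.
- camera_params(name): a dict with "fovy" (degrees; the focal length in pixels is half the picture's height over the tangent of half this angle, whatever the lens; pixels are square), "cx", "cy" (the principal point, pixels), "rvec" (rotation vector, rad) and "tvec" (3), from world to camera coordinates, as OpenCV has them; the wrist camera has in their place "hand_eye" (4x4, takes a point from camera to tool coordinates, whose origin is the TCP and whose axes are the flange's). Camera axes: x right, y down, z forward; pixel columns grow to the right and rows downward; lengths in m; the calibration is good to about 2 mm. The wrist camera is an equidistant fisheye: a pixel r from the principal point sees the ray r / f radians off the axis. A picture is of the moment at which its call begins: read the wrist's pose just before it. camera_params takes no time and is no camera call.
- job_done(): hands the job in; it is judged then, once.
The state is a dict: "time": time; "joint_pos": joint angles; "joint_vel": joint speeds; "joint_efforts": joint torques, N m; "tool_pos": TCP position; "tool_rot": TCP orientation; "contact_force": force on the tool from outside, world axes, zero at the start; "ft_torque": the same for the moment, N m; "gripper_width": opening from 0.0 (shut) to 1.0 (fully open); "grasp_force": force on a finger pad.
Only numpy, scipy, OpenCV 4.12 (cv2) and the standard library are available. Lean on these libraries where they do the work, as an engineer would, in place of code of your own. Each camera call takes 0.05 s, during which the arm holds its last target. There are 200 camera calls.

## Working session

There is one attempt and no reset: what is moved stays moved. The work goes in short steps, Python scripts to look and compute and a tool call to move; the robot and the scene stay as the last step left them, time stands still between calls to the robot, and variables do not carry over. Pictures are saved under pics/ and viewed, at most 10 in all, crops included, and the job is handed in when it is done.

Besides the shell and the picture viewer there is one more tool, called after "Emit:" as name([rows], argument=value, ...), one row to a line, values as JSON. jog_arm: Moves the arm, as the interface text tells. Its arguments: {"type":"object","properties":{"targets":{"type":"array"}},"required":["targets"]}

```bash
mkdir -p pics
cat > h.py <<'E'
import numpy as np, cv2
from scipy.spatial.transform import Rotation as R
from plant import *
def save(n,f,crop=None,s=1):
    im,d=grab_frame(n); np.savez('pics/'+f+'.npz',im=im,d=d)
    o=im if crop is None else im[crop[1]:crop[3],crop[0]:crop[2]]
    cv2.imwrite('pics/'+f+'.png',cv2.resize(o[...,::-1],None,fx=s,fy=s)); return im,d
def world(n,u,v,d):
    c=camera_params(n); f=240/np.tan(np.radians(c['fovy'])/2)
    p=np.array([(u-c['cx'])/f,(v-c['cy'])/f,1])*d
    return cv2.Rodrigues(np.array(c['rvec']))[0].T@(p-np.array(c['tvec']))
def rot(): 
    q=state()['tool_rot']; return R.from_quat([q[1],q[2],q[3],q[0]])
E
python3 - <<'E'
from h import *
print(state())
for n in('top','scene','wrist'): print(n,camera_params(n))
save('top','top1');save('scene','scene1')
E
```

```text
{'time': 0.0, 'joint_pos': array([ 1.06599499e+00,  5.34077671e-02,  1.61430895e+00, -1.91136866e-05,
        1.47600571e+00, -1.19002919e-01]), 'joint_vel': array([-9.19794830e-04,  6.92004295e-04,  3.81647195e-05, -7.90460267e-04,
       -1.55763918e-03, -6.79206494e-04]), 'joint_efforts': array([-1.28703359e-03, -3.93697321e+01, -3.70162833e+01, -3.27563002e-04,
        7.17864779e-03,  2.07485527e-06]), 'tool_pos': array([0.23488525, 0.57850167, 0.23002253]), 'tool_rot': array([-3.17728191e-04,  1.91704128e-01,  9.81452186e-01, -1.01642957e-03]), 'contact_force': array([-0.11696152, -0.02708999,  0.68317165]), 'ft_torque': array([0.08486049, 0.04698833, 0.01238336]), 'grasp_force': 0.0, 'gripper_width': 0.997519004873741}
top {'fovy': 46.21127535415931, 'cx': 316.9169199879619, 'cy': 236.575376222345, 'rvec': array([ 2.15574631, -2.20978766,  0.10763695]), 'tvec': array([0.03371584, 0.48113226, 1.52323731])}
scene {'fovy': 55.009964640556795, 'cx': 323.9377933663132, 'cy': 232.79566895612493, 'rvec': array([ 1.18274575,  2.19047186, -1.11303646]), 'tvec': array([ 0.22903288, -0.19294636,  1.57546356])}
wrist {'fovy': 65.70646984690485, 'cx': 319.2611544474685, 'cy': 241.2331363369218, 'hand_eye': array([[ 9.61491246e-04, -9.59811525e-01, -2.80643746e-01,
         7.19130214e-02],
       [ 9.99999537e-01,  9.10697034e-04,  3.11402957e-04,
        -7.63330853e-04],
       [-4.33067201e-05, -2.80643916e-01,  9.59811956e-01,
        -1.43070929e-01],
       [ 0.00000000e+00,  0.00000000e+00,  0.00000000e+00,
         1.00000000e+00]])}
```

View pics/top1.png

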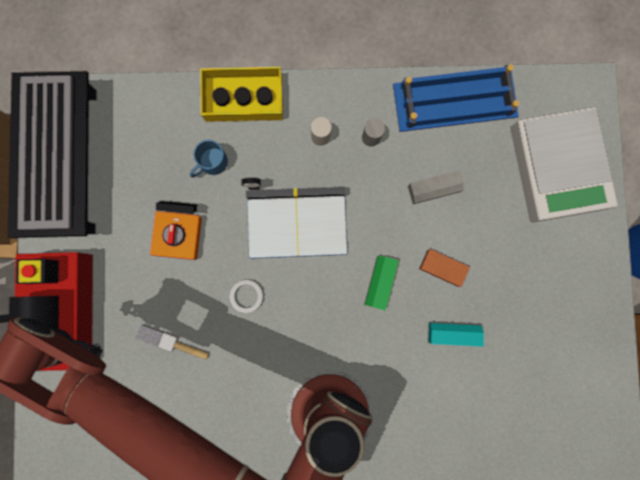

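View pics/scene1.png

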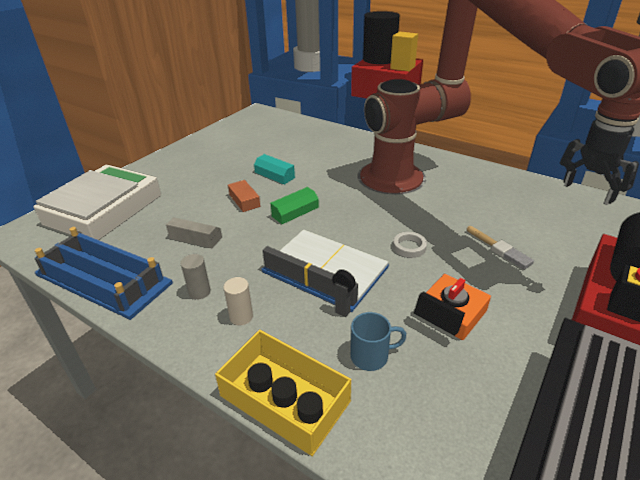

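The top view shows the knob at (174,233), the station bed around (297,225) with the fence on its upper (+x) side, and the grey kerb at (437,187). The robot base is at about (330,410). I'll enlarge these three.

Run:
```python
import numpy as np,cv2
im=np.load('pics/top1.npz')['im'][...,::-1]
c=lambda x,y,w,h,s:cv2.resize(im[y:y+h,x:x+w],None,fx=s,fy=s,interpolation=cv2.INTER_CUBIC)
a=np.hstack([c(400,160,75,55,5),c(145,195,65,55,5)])
b=c(235,180,120,85,3.5)
o=np.zeros((275+b.shape[0],a.shape[1],3),np.uint8);o[:275]=a;o[275:,:b.shape[1]]=b
cv2.imwrite('pics/mos.png',o);print(o.shape)
```

```text
(573, 700, 3)
```

View pics/mos.png

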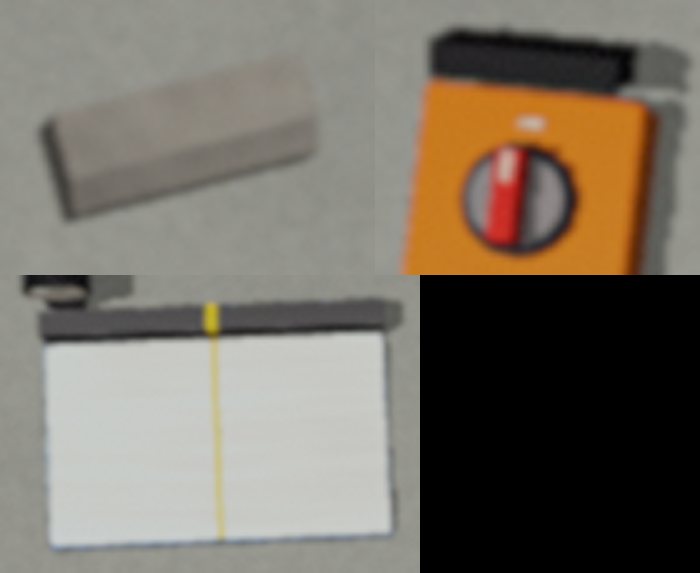

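```bash
cat >> h.py <<'E'
def onz(n,u,v,z):
    a,b=world(n,u,v,1.),world(n,u,v,2.); return a+(b-a)*(z-a[2])/(b[2]-a[2])
E
python3 - <<'E'
from h import *
d=np.load('pics/top1.npz')['d']
k=lambda x,y,z:onz('top',400+x/5,160+y/5,z).round(4)
print('kerb top',k(48,120,.05),k(300,55,.05),k(313,118,.05),k(78,170,.05),'bevel low',k(68,217,.032),k(315,155,.032))
q=lambda x,y,z:onz('top',145+(x-375)/5,195+y/5,z).round(4)
print('knob',q(511,148,.09),q(503,243,.09),'disk',q(519,200,.06))
s=lambda x,y,z:onz('top',235+x/3.5,180+(y-275)/3.5,z).round(4)
print('console corners',q(427,82,.05),q(645,102,.05))
print('bed',s(45,343,.02),s(385,331,.02),s(50,547,.02),s(392,535,.02),'line',s(214,335,.02),s(221,538,.02))
for u,v in((437,183),(297,225),(171,234)): print(world('top',u,v,d[v,u]).round(4))
print(rot().as_matrix().round(3))
E
```

```text
kerb top [ 0.6166 -0.2334  0.05  ] [ 0.6493 -0.3725  0.05  ] [ 0.6144 -0.378   0.05  ] [ 0.5888 -0.2486  0.05  ] bevel low [ 0.5657 -0.2456  0.032 ] [ 0.5969 -0.3831  0.032 ]
knob [0.5165 0.4007 0.09  ] [0.4667 0.4051 0.09  ] disk [0.4919 0.4039 0.06  ]
console corners [0.5579 0.4555 0.05  ] [0.5443 0.3384 0.05  ]
bed [0.5893 0.2096 0.02  ] [ 0.5926 -0.0587  0.02  ] [0.4284 0.2081 0.02  ] [ 0.4312 -0.0594  0.02  ] line [0.5925 0.0764 0.02  ] [0.4321 0.0744 0.02  ]
[ 0.6175 -0.308   0.0509]
[0.5156 0.0758 0.0153]
[0.492  0.4044 0.088 ]
[[-0.926  0.376 -0.001]
 [ 0.376  0.926 -0.002]
 [ 0.    -0.002 -1.   ]]
```

The knob axis is near (0.492, 0.4035) with yaw about -6°. The kerb is near (0.607, -0.3085) with yaw about 13°, and the seat is near (0.589, 0.076) with yaw about 0.7°.

```bash
cat >> h.py <<'E'
def frame(ya,tilt=0):
    # tool pointing down, tool y at world angle ya; tilt: turn about tool y (deg)
    a=np.radians(ya); y=np.array([np.cos(a),np.sin(a),0]); z=np.array([0,0,-1.]); x=np.cross(y,z)
    return R.from_matrix(np.c_[x,y,z])*R.from_euler('y',tilt,degrees=True)
def plan(p,ya,tilt=0):
    s=state(); r=rot(); t=frame(ya,tilt)
    print('t',s['time'],'shift',(r.inv().apply(np.array(p)-s['tool_pos'])/.025).round(2),'turn',(np.degrees((r.inv()*t).as_rotvec())/8).round(2),'pos',s['tool_pos'].round(4))
def wray(u,v,pos,r):
    c=camera_params('wrist'); f=240/np.tan(np.radians(c['fovy'])/2); w=np.array([u-c['cx'],v-c['cy']]); n=np.linalg.norm(w)
    th=n/f; d=np.r_[w/n*np.sin(th),np.cos(th)]; H=np.array(c['hand_eye'])
    return r.apply(H[:3,3])+pos, r.apply(H[:3,:3]@d)
def wonz(u,v,z,pos,r):
    o,d=wray(u,v,pos,r); return (o+d*(z-o[2])/d[2]).round(4)
E
python3 -c "
from h import *
plan([.492,.4035,.17],84)"
```

```text
t 0.1 shift [-12.16  -2.61   2.41] turn [-0.01 -0.   -2.01] pos [0.2349 0.5786 0.2302]
```

Emit:
jog_arm([
  [[-2.4,-0.5,0],[0,0,-1],100],
  [[-4.8,-1,0.5],[0,0,-2],100],
  [[-7.2,-1.5,1],[0,0,-2],100],
  [[-9.6,-2.1,1.7],[0,0,-2],100],
  [[-12.15,-2.6,2.4],[0,0,-2],100],
  [[-12.15,-2.6,2.4],[0,0,-2],100],
  [[-12.15,-2.6,2.4],[0,0,-2],100],
  [[-12.15,-2.6,2.4],[0,0,-2],100],
])

```text
time: 1.1
tool_pos: [0.4913, 0.4056, 0.1718]
tool_rot: [0.0, 0.052, 0.999, 0.0]
contact_force: [0.1, 0.7, 0.4]
gripper_width: 1.002
grasp_force: 0.0
```

```bash
python3 -c "
from h import *
plan([.492,.4035,.17],84)
s=state();np.savez('pics/w1p.npz',p=s['tool_pos'],q=rot().as_quat())
save('wrist','w1')"
```

```text
t 1.1 shift [-0.04 -0.08  0.07] turn [ 0.  0. -0.] pos [0.4913 0.4056 0.1718]
```

View pics/w1.png

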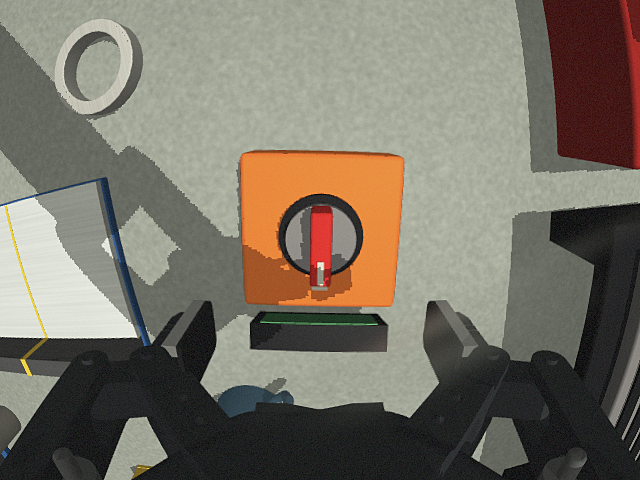

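```bash
python3 -c "
from h import *
n=np.load('pics/w1p.npz');p=n['p'];r=R.from_quat(n['q'])
print(wonz(321,207,.09,p,r),wonz(320,289,.09,p,r),'disk',wonz(320.5,193,.062,p,r),wonz(320.5,277,.062,p,r),wonz(278,236,.062,p,r),wonz(363,236,.062,p,r))
print('line',wonz(8,208,.02,p,r),wonz(45,338,.02,p,r))
plan([.492,.4035,.068],84)"
```

```text
[0.4632 0.4091 0.09  ] [0.5176 0.4029 0.09  ] disk [0.4588 0.4094 0.062 ] [0.5203 0.403  0.062 ] [0.4862 0.3763 0.062 ] [0.4924 0.4362 0.062 ]
line [0.4343 0.0788 0.02  ] [0.5887 0.0746 0.02  ]
t 1.15 shift [-0.04 -0.09  4.16] turn [0.01 0.   0.  ] pos [0.4912 0.4057 0.1719]
```

The picture shows the red bar centred at (321,248), midway between the fingers. That puts the knob axis within 2 mm of the TCP, so I go straight down and grip.

Emit:
jog_arm([
  [[0.03,0,1.5],[0,0,0],100],
  [[0.03,0,3],[0,0,0],100],
  [[0.03,0,4.15],[0,0,0],70],
  [[0.03,0,4.15],[0,0,0],30],
  [[0.03,0,4.15],[0,0,0],0],
  [[0.03,0,4.15],[0,0,0],0],
  [[0.03,0,4.15],[0,0,0],0],
  [[0.03,0,4.15],[0,0,0],0],
])

```text
time: 2.15
tool_pos: [0.4925, 0.4062, 0.0703]
tool_rot: [0.001, 0.053, 0.999, 0.002]
contact_force: [-2.2, 3.5, 6.0]
gripper_width: 0.146
grasp_force: 60.6
```

Emit:
jog_arm([
  [[0,0,0],[0,0,1.3],0],
  [[0,0,0],[0,0,2.6],0],
  [[0,0,0],[0,0,3.9],0],
  [[0,0,0],[0,0,5.2],0],
  [[0,0,0],[0,0,6.5],0],
  [[0,0,0],[0,0,7.8],0],
  [[0,0,0],[0,0,8.6],0],
  [[0,0,0],[0,0,8.6],0],
])

```text
time: 3.15
tool_pos: [0.4923, 0.406, 0.0703]
tool_rot: [0.0, 0.608, 0.794, 0.002]
contact_force: [-2.4, 2.0, 5.8]
gripper_width: 0.152
grasp_force: 60.7
```

```bash
python3 -c "
from h import *
s=state();print(s['ft_torque'],np.degrees(np.arctan2(*rot().as_matrix()[1::-1,1])))"
```

```text
[0.3276765  0.48248677 0.10255984] 15.091590240953382
```

Emit:
jog_arm([
  [[0,0,0],[0,0,0.3],0],
  [[0,0,0],[0,0,0.3],0],
  [[0,0,0],[0,0,0.3],0],
])

```text
time: 3.52
tool_pos: [0.4923, 0.406, 0.0703]
tool_rot: [0.0, 0.624, 0.781, 0.002]
contact_force: [-2.7, 3.1, 7.4]
gripper_width: 0.148
grasp_force: 60.8
```

```bash
python3 -c "
from h import *
s=state();print(s['ft_torque'],np.degrees(np.arctan2(*rot().as_matrix()[1::-1,1])))"
```

```text
[0.34861424 0.51239749 0.32652695] 12.77276009904796
```

The torque rose from 0.10 to 0.33 N m, so the knob is on its stop. Now I release it and rise.

Emit:
jog_arm([
  [[0,0,0],[0,0,0],100],
  [[0,0,0],[0,0,0],100],
  [[0,0,0],[0,0,0],100],
  [[0,0,0],[0,0,0],100],
  [[0,0,-1],[0,0,0],100],
  [[0,0,-3],[0,0,0],100],
  [[0,0,-5],[0,0,0],100],
  [[0,0,-6],[0,0,0],100],
])

```text
time: 4.53
tool_pos: [0.4925, 0.4051, 0.2215]
tool_rot: [0.001, 0.625, 0.781, 0.002]
contact_force: [0.8, 1.1, 0.1]
gripper_width: 0.998
grasp_force: 0.0
```

```bash
python3 -c "
from h import *
plan([.607,-.3085,.2],13)
save('wrist','w2')"
```

```text
t 4.525 shift [-28.85  -1.8    0.81] turn [ 0.03 -0.01 -0.04] pos [0.4925 0.4051 0.2215]
```

View pics/w2.png

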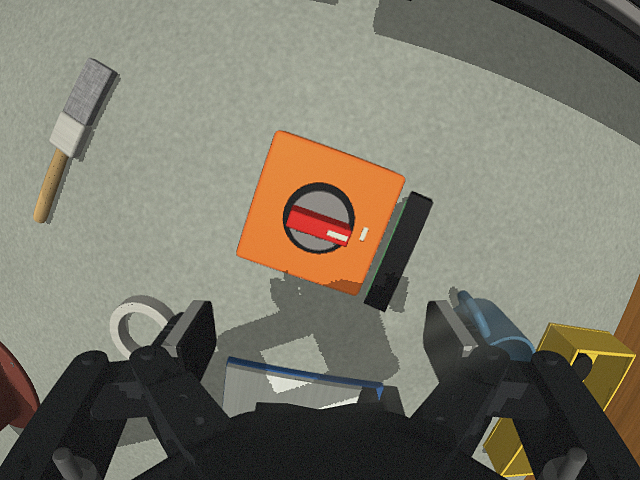

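The knob has sprung back: its pointer at (340,237) lines up with the rest mark at (363,234). On to the kerb.

Emit:
jog_arm([
  [[-2.4,0,0],[0,0,0],100],
  [[-4.8,0,0],[0,0,0],100],
  [[-7.2,-0.4,0],[0,0,0],100],
  [[-9.6,-0.6,0],[0,0,0],100],
  [[-12,-0.8,0],[0,0,0],100],
  [[-14.4,-1,0],[0,0,0],100],
  [[-16.8,-1.1,0],[0,0,0],100],
  [[-19,-1.2,0],[0,0,0],100],
])

```text
time: 5.58
tool_pos: [0.566, -0.0675, 0.2163]
tool_rot: [-0.001, 0.625, 0.781, -0.0]
contact_force: [1.8, 0.9, 0.3]
gripper_width: 1.002
grasp_force: 0.0
```

```bash
python3 -c "
from h import *
plan([.607,-.3085,.2],13)"
```

```text
t 5.575 shift [-9.76 -0.51  0.65] turn [-0.01 -0.   -0.04] pos [ 0.566  -0.0675  0.2163]
```

Emit:
jog_arm([
  [[-2.4,0,0],[0,0,0],100],
  [[-4.8,0,0],[0,0,0],100],
  [[-7.2,-0.3,0.3],[0,0,0],100],
  [[-9.7,-0.5,0.6],[0,0,0],100],
  [[-9.7,-0.5,0.6],[0,0,0],100],
  [[-9.7,-0.5,0.6],[0,0,0],100],
])

```text
time: 6.32
tool_pos: [0.6071, -0.3044, 0.2011]
tool_rot: [-0.001, 0.625, 0.781, 0.0]
contact_force: [-0.0, 0.3, 0.3]
gripper_width: 1.001
grasp_force: 0.0
```

```bash
python3 -c "
from h import *
plan([.607,-.3085,.2],13)
s=state();np.savez('pics/w3p.npz',p=s['tool_pos'],q=rot().as_quat())
save('wrist','w3')"
```

```text
t 6.325 shift [-0.16 -0.04  0.05] turn [-0.01 -0.01 -0.04] pos [ 0.6071 -0.3044  0.2011]
```

View pics/w3.png

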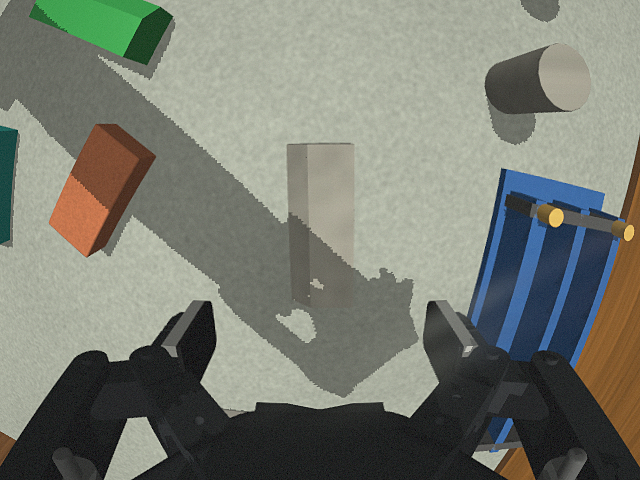

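The kerb lies square between the fingers. Its flat top runs from (307,144)–(354,144) to about (310,306)–(355,307), with the bevel on the left (-x).

```bash
python3 -c "
from h import *
n=np.load('pics/w3p.npz');p=n['p'];r=R.from_quat(n['q'])
c=np.array([wonz(u,v,.05,p,r) for u,v in((307,144),(354,144),(355,307),(310,306))]);print(c)
e=c[1]-c[2];yaw=np.degrees(np.arctan2(-e[0],e[1]));print('yaw',yaw)
a=np.radians(yaw);ctr=c.mean(0)-.009*np.array([np.cos(a),np.sin(a),0]);print(ctr)
plan([ctr[0],ctr[1],.008],yaw)"
```

```text
[[ 0.5824 -0.2437  0.05  ]
 [ 0.6184 -0.2354  0.05  ]
 [ 0.6533 -0.371   0.05  ]
 [ 0.6144 -0.3786  0.05  ]]
yaw 14.433228485403452
[ 0.60840905 -0.30941826  0.05      ]
t 6.375 shift [-0.24 -0.    7.75] turn [-0.01 -0.01 -0.21] pos [ 0.6073 -0.3038  0.2018]
```

Emit:
jog_arm([
  [[-0.24,0,2],[0,0,-0.1],100],
  [[-0.24,0,4],[0,0,-0.1],100],
  [[-0.24,0,6],[0,0,-0.1],100],
  [[-0.24,0,7.65],[0,0,-0.1],100],
  [[-0.24,0,7.65],[0,0,-0.1],60],
  [[-0.24,0,7.65],[0,0,-0.1],30],
  [[-0.24,0,7.65],[0,0,-0.1],30],
  [[-0.24,0,7.65],[0,0,-0.1],30],
])

```text
time: 7.38
tool_pos: [0.61, -0.3108, 0.0134]
tool_rot: [0.001, 0.619, 0.785, 0.0]
contact_force: [-0.3, 1.2, 1.5]
gripper_width: 0.632
grasp_force: 68.7
```

```bash
python3 -c "
from h import *
plan([.607,-.3085,.2],13.5)"
```

```text
t 7.375 shift [ 0.11 -0.08 -7.47] turn [0.02 0.01 0.  ] pos [ 0.61   -0.3108  0.0134]
```

The grip is a bit high relative to the bevel, so I re-grip 9 mm lower.

Emit:
jog_arm([
  [[0,0,0],[0,0,0],80],
  [[0,0,0],[0,0,0],80],
  [[0,0,0.36],[0,0,0],80],
  [[0,0,0.36],[0,0,0],80],
  [[0,0,0.36],[0,0,0],30],
  [[0,0,0.36],[0,0,0],30],
  [[0,0,0.36],[0,0,0],30],
  [[0,0,0.36],[0,0,0],30],
])

```text
time: 8.38
tool_pos: [0.609, -0.3105, 0.0021]
tool_rot: [0.0, 0.619, 0.785, 0.0]
contact_force: [1.3, -0.2, -1.6]
gripper_width: 0.633
grasp_force: 65.9
```

Emit:
jog_arm([
  [[0,0,-1],[0,0,0],30],
  [[0,0,-2.5],[0,0,0],30],
  [[0,0,-4.5],[0,0,0],30],
  [[0,0,-5.6],[0,0,0],30],
  [[0,0,-5.6],[0,0,0],30],
])

```text
time: 9.0
tool_pos: [0.6098, -0.3112, 0.1446]
tool_rot: [0.002, 0.619, 0.785, 0.0]
contact_force: [-0.6, -0.6, -5.1]
gripper_width: 0.634
grasp_force: 65.6
```

```bash
python3 -c "
from h import *
plan([.527,.076,.14],1.0)
s=state();print(s['contact_force'],s['ft_torque'])"
```

```text
t 9.0 shift [15.84  0.39  0.14] turn [0.02 0.02 1.56] pos [ 0.6098 -0.3112  0.1446]
[-0.61246703 -0.57804025 -5.13348081] [ 0.0010141  -0.05553865 -0.00491518]
```

Emit:
jog_arm([
  [[2,0,0],[0,0,0],30],
  [[4.2,0,0],[0,0,0.3],30],
  [[6.4,0,0],[0,0,0.6],30],
  [[8.6,0.1,0],[0,0,1],30],
  [[10.8,0.2,0],[0,0,1.3],30],
  [[13,0.3,0],[0,0,1.55],30],
  [[15,0.4,0],[0,0,1.55],30],
  [[15.85,0.4,0],[0,0,1.55],30],
])

```text
time: 10.0
tool_pos: [0.5231, 0.0794, 0.1386]
tool_rot: [-0.002, 0.699, 0.715, -0.002]
contact_force: [-0.3, -0.3, -4.9]
gripper_width: 0.638
grasp_force: 65.5
```

Emit:
jog_arm([
  [[0,0,0],[0,0,0],30],
  [[0,0,0],[0,0,0],30],
  [[0,0,0],[0,0,0],30],
])

```text
time: 10.38
tool_pos: [0.5259, 0.0762, 0.1414]
tool_rot: [-0.0, 0.701, 0.713, -0.001]
contact_force: [-0.5, -0.1, -5.6]
gripper_width: 0.632
grasp_force: 65.5
```

```bash
python3 -c "
from h import *
plan([.527,.076,.0235],1.0)
s=state();np.savez('pics/w4p.npz',p=s['tool_pos'],q=rot().as_quat())
save('wrist','w4')"
```

```text
t 10.375 shift [-0.01  0.05  4.72] turn [-0.01  0.    0.  ] pos [0.5259 0.0762 0.1414]
```

View pics/w4.png

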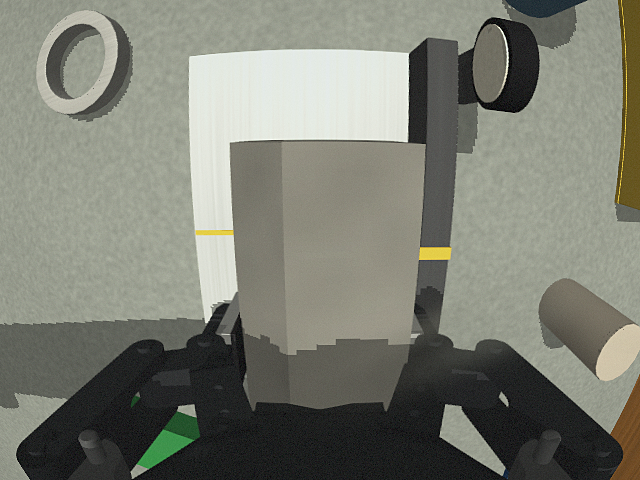

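The kerb hangs over the bed, bevel to the left (-x). The yellow line is at (200,232), the stripe on top of the fence at (435,253), and the kerb's +y top edge at row 143.

```bash
python3 -c "
from h import *
n=np.load('pics/w4p.npz');p=n['p'];r=R.from_quat(n['q'])
print('line',wonz(196,232,.02,p,r),wonz(233,232.5,.02,p,r),'stripe',wonz(420,253.5,.068,p,r),wonz(451,253.5,.068,p,r))
print('fence top edge',wonz(428,39,.068,p,r),wonz(419,260,.068,p,r))
print('kerb end',wonz(283,142,.1894,p,r),wonz(423,144,.1894,p,r))"
```

```text
line [0.4307 0.0751 0.02  ] [0.4602 0.0752 0.02  ] stripe [0.5884 0.0769 0.068 ] [0.6094 0.0771 0.068 ]
fence top edge [0.5867 0.2092 0.068 ] [0.5882 0.0726 0.068 ]
kerb end [0.5149 0.1453 0.1894] [0.551  0.1461 0.1894]
```

Emit:
jog_arm([
  [[0,0,1.2],[0,0,0],30],
  [[0,0,2.4],[0,0,0],30],
  [[0,0,3.6],[0,0,0],30],
  [[0,0,4.3],[0,0,0],30],
  [[0,0,4.6],[0,0,0],30],
  [[0,0,4.7],[0,0,0],30],
  [[0,0,4.7],[0,0,0],30],
  [[0,0,4.7],[0,0,0],30],
])

```text
time: 11.42
tool_pos: [0.5271, 0.0771, 0.0259]
tool_rot: [0.001, 0.7, 0.714, 0.001]
contact_force: [0.2, 0.2, -5.3]
gripper_width: 0.64
grasp_force: 65.3
```

Emit:
jog_arm([
  [[0,0,0.06],[0,0,0],30],
  [[0,0,0.12],[0,0,0],30],
  [[0,0,0.12],[0,0,0],30],
  [[0,0,0.12],[0,0,0],30],
])

```text
time: 11.92
tool_pos: [0.5264, 0.0771, 0.0221]
tool_rot: [0.0, 0.7, 0.714, 0.0]
contact_force: [0.2, 0.1, -2.4]
gripper_width: 0.635
grasp_force: 65.7
```

Emit:
jog_arm([
  [[0,0,0.03],[0,0,0],85],
  [[0,0,0.03],[0,0,0],85],
  [[0,0,0.03],[0,0,0],85],
  [[0,0,0.03],[0,0,0],85],
  [[0,0,0.03],[0,0,0],85],
  [[0,0,0.03],[0,0,0],85],
])

```text
time: 12.68
tool_pos: [0.5262, 0.0771, 0.0211]
tool_rot: [0.0, 0.7, 0.714, -0.0]
contact_force: [-0.2, 0.3, -0.6]
gripper_width: 0.847
grasp_force: 0.0
```

Emit:
jog_arm([
  [[0,0,-1],[0,0,0],85],
  [[0,0,-3],[0,0,0],85],
  [[0,0,-5],[0,0,0],85],
  [[0,0,-7],[0,0,0],85],
  [[0,0,-7],[0,0,0],85],
])

```text
time: 13.3
tool_pos: [0.5293, 0.0772, 0.2021]
tool_rot: [0.004, 0.7, 0.714, 0.004]
contact_force: [0.0, -0.2, 0.3]
gripper_width: 0.85
grasp_force: 0.0
```

```bash
python3 -c "
from h import *
plan([.44,.076,.17],90.5,0)
for t in (40,-40): print(frame(90.5,t).as_matrix()[:,2].round(2))
s=state();np.savez('pics/w5p.npz',p=s['tool_pos'],q=rot().as_quat())
save('wrist','w5')"
```

```text
t 13.3 shift [ 0.02 -3.59  1.25] turn [  0.06   0.06 -11.17] pos [0.5293 0.0772 0.2021]
[-0.64 -0.01 -0.77]
[ 0.64  0.01 -0.77]
```

View pics/w5.png

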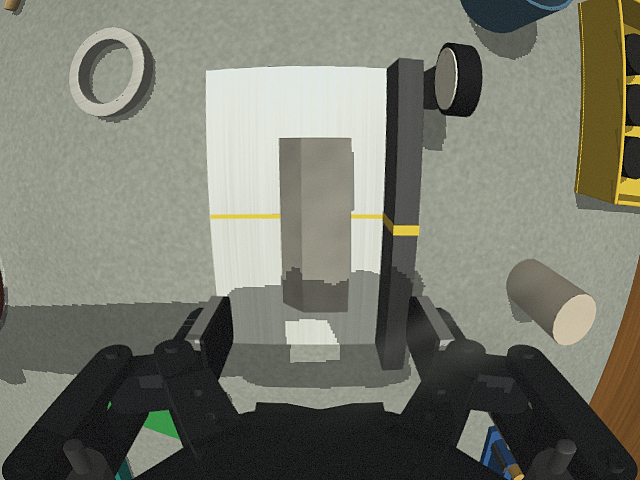

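The kerb sits flat on the bed, spanning rows 138–310 and centred on the yellow line at row 216, with a gap to the fence. Now I turn the wrist, shut the fingers and back off.

Emit:
jog_arm([
  [[0,-0.6,0],[0,0,-1.3],0],
  [[0,-1.2,0],[0,0,-2.6],0],
  [[0,-1.8,0],[0,0,-3.9],0],
  [[0,-2.4,0],[0,0,-5.2],0],
  [[0,-3,0],[0,0,-6.5],0],
  [[0,-3.6,0],[0,0,-7.8],0],
  [[0,-3.6,0],[0,0,-9.1],0],
  [[0,-3.6,0],[0,0,-10.4],0],
])

```text
time: 14.35
tool_pos: [0.4349, 0.0754, 0.1938]
tool_rot: [-0.002, 0.047, 0.999, -0.0]
contact_force: [-0.3, -0.1, 0.8]
gripper_width: 0.002
grasp_force: 0.0
```

```bash
python3 -c "
from h import *
plan([.45,.0765,.16],90.7,-45)
plan([.45,.0765,.16],90.7,0)"
```

```text
t 14.35 shift [-0.6   0.1   1.35] turn [-0.3  -5.65 -0.72] pos [0.4349 0.0754 0.1938]
t 14.35 shift [-0.6   0.1   1.35] turn [-0.   -0.03 -0.76] pos [0.4349 0.0754 0.1938]
```

Emit:
jog_arm([
  [[-0.1,0,0],[0,-1.2,-0.15],0],
  [[-0.2,0,0.3],[-0.1,-2.4,-0.3],0],
  [[-0.4,0.1,0.6],[-0.2,-3.6,-0.45],0],
  [[-0.6,0.1,1],[-0.25,-4.8,-0.6],0],
  [[-0.6,0.1,1.35],[-0.3,-5.65,-0.72],0],
  [[-0.6,0.1,1.35],[-0.3,-5.65,-0.72],0],
  [[-0.6,0.1,1.35],[-0.3,-5.65,-0.72],0],
])

```text
time: 15.22
tool_pos: [0.4505, 0.0763, 0.16]
tool_rot: [0.383, -0.003, 0.924, 0.001]
contact_force: [0.2, 0.1, -0.4]
gripper_width: -0.001
grasp_force: 0.0
```

```bash
python3 -c "
from h import *
plan([.466,.0765,.101],90.7,-45)
s=state();print(s['contact_force'],s['joint_pos'].round(2))
save('scene','s2',(230,190,430,340),4)"
```

```text
t 15.225 shift [1.23 0.   2.11] turn [-0.03 -0.   -0.03] pos [0.4505 0.0763 0.16  ]
[ 0.18016053  0.14128182 -0.42137392] [ 0.   -0.97  2.58  0.    0.74 -1.58]
```

View pics/s2.png

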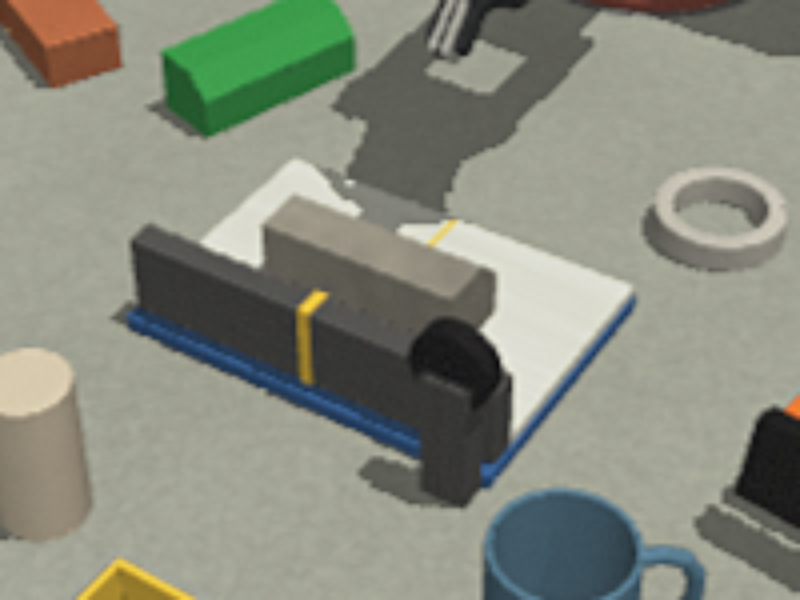

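The kerb stands on the bed between the hand and the fence, with its centre opposite the yellow stripe at (310,310). Joint 3 is near its limit at a 45° tilt, so I use 30° instead, which still pushes on the bevel.

```bash
python3 -c "
from h import *
plan([.475,.0765,.1],90.7,-30)"
```

```text
t 15.275 shift [ 1.   -0.    2.39] turn [-0.03  1.87 -0.03] pos [0.4505 0.0764 0.1598]
```

Emit:
jog_arm([
  [[0,0,0],[0,0.6,0],0],
  [[0,0,0],[0,1.2,0],0],
  [[0,0,0],[0,1.87,0],0],
  [[0.4,0,1],[0,1.87,0],0],
  [[1,0,2.4],[0,1.87,0],0],
  [[1,0,2.4],[0,1.87,0],0],
  [[1,0,2.4],[0,1.87,0],0],
])

```text
time: 16.15
tool_pos: [0.4758, 0.0766, 0.1016]
tool_rot: [0.26, -0.003, 0.966, 0.001]
contact_force: [0.5, -0.2, 0.8]
gripper_width: -0.002
grasp_force: 0.0
```

```bash
python3 -c "
from h import *
plan([.506,.0765,.061],90.7,-30)
plan([.5,.0765,.065],90.7,-30)
s=state();print(s['contact_force'],s['joint_pos'].round(2))
m=rot().as_matrix();print((m.T@np.array([.02,0,0])/.025).round(3),(m.T@np.array([0,0,-.02])/.025).round(3))"
```

```text
t 16.15 shift [-0.23 -0.01  2.01] turn [-0.02  0.02 -0.04] pos [0.4758 0.0766 0.1016]
t 16.15 shift [-0.1  -0.01  1.75] turn [-0.02  0.02 -0.04] pos [0.4758 0.0766 0.1016]
[ 0.45230814 -0.1563525   0.80231626] [ 0.   -0.56  2.4   0.    0.77 -1.57]
[-0.692 -0.005  0.402] [ 0.402 -0.     0.692]
```

Emit:
jog_arm([
  [[0.2,0,0.8],[0,0,0],0],
  [[0.4,0,1.65],[0,0,0],0],
  [[0.4,0,1.65],[0,0,0],0],
  [[0.35,0,1.75],[0,0,0],0],
  [[0.29,0,1.85],[0,0,0],0],
  [[0.25,0,1.93],[0,0,0],0],
  [[0.21,0,2.01],[0,0,0],0],
  [[0.21,0,2.01],[0,0,0],0],
])

```text
time: 17.15
tool_pos: [0.4972, 0.0766, 0.0561]
tool_rot: [0.261, -0.003, 0.965, 0.001]
contact_force: [-0.7, -0.6, -1.1]
gripper_width: 0.001
grasp_force: 0.0
```

```bash
python3 -c "
from h import *
s=state();print(s['tool_pos'],s['contact_force'],s['joint_pos'].round(2))
save('scene','s3',(260,170,420,290),5)"
```

```text
[0.49720157 0.07664016 0.05614854] [-0.69714114 -0.55503051 -1.10469723] [ 0.   -0.39  2.38  0.    0.62 -1.57]
```

View pics/s3.png

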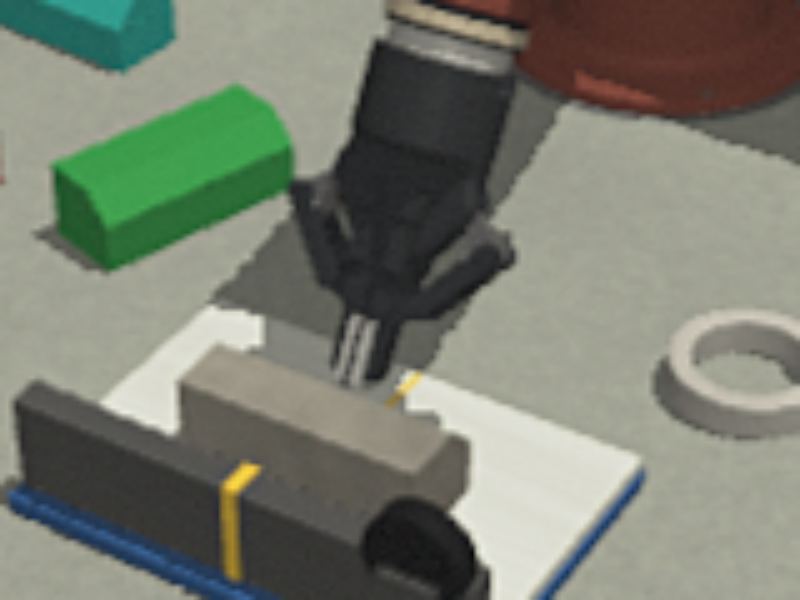

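The shut fingertips are at the middle of the bevel, at about (355,380). Next I slide the kerb 30 mm towards the fence at this height.

Emit:
jog_arm([
  [[-0.13,0,0.075],[0,0,0],0],
  [[-0.26,0,0.15],[0,0,0],0],
  [[-0.39,0,0.225],[0,0,0],0],
  [[-0.52,0,0.3],[0,0,0],0],
  [[-0.65,0,0.375],[0,0,0],0],
  [[-0.78,0,0.45],[0,0,0],0],
  [[-0.91,0,0.525],[0,0,0],0],
  [[-1.04,0,0.6],[0,0,0],0],
])

```text
time: 18.2
tool_pos: [0.5274, 0.0769, 0.0563]
tool_rot: [0.261, -0.003, 0.965, 0.001]
contact_force: [-2.0, 0.2, 0.0]
gripper_width: 0.005
grasp_force: 0.9
```

Emit:
jog_arm([
  [[-0.07,0,0.04],[0,0,0],0],
  [[-0.14,0,0.08],[0,0,0],0],
  [[-0.14,0,0.08],[0,0,0],0],
  [[-0.14,0,0.08],[0,0,0],0],
])

```text
time: 18.7
tool_pos: [0.5316, 0.0769, 0.0569]
tool_rot: [0.262, -0.003, 0.965, 0.001]
contact_force: [0.2, -0.8, 0.5]
gripper_width: -0.001
grasp_force: 0.0
```

Emit:
jog_arm([
  [[-0.035,0,0.02],[0,0,0],0],
  [[-0.07,0,0.04],[0,0,0],0],
  [[-0.07,0,0.04],[0,0,0],0],
  [[-0.07,0,0.04],[0,0,0],0],
])

```text
time: 19.2
tool_pos: [0.5334, 0.0769, 0.0566]
tool_rot: [0.261, -0.003, 0.965, 0.001]
contact_force: [-2.4, 0.1, 2.6]
gripper_width: 0.0
grasp_force: 1.5
```

Emit:
jog_arm([
  [[-0.035,0,0.02],[0,0,0],0],
  [[-0.07,0,0.04],[0,0,0],0],
  [[-0.07,0,0.04],[0,0,0],0],
  [[-0.07,0,0.04],[0,0,0],0],
])

```text
time: 19.7
tool_pos: [0.5354, 0.0769, 0.0566]
tool_rot: [0.261, -0.003, 0.965, 0.001]
contact_force: [-2.7, 0.1, 2.3]
gripper_width: -0.003
grasp_force: 1.8
```

Emit:
jog_arm([
  [[-0.015,0,0.04],[0,0,0],0],
  [[-0.03,0,0.08],[0,0,0],0],
  [[-0.03,0,0.08],[0,0,0],0],
  [[-0.03,0,0.08],[0,0,0],0],
])

```text
time: 20.2
tool_pos: [0.536, 0.0769, 0.0562]
tool_rot: [0.26, -0.004, 0.966, 0.001]
contact_force: [-28.3, -2.7, 26.7]
gripper_width: 0.001
grasp_force: 19.5
```

Seated, with about 28 N each way. I'll ease back towards 10–12 N.

Emit:
jog_arm([
  [[0.008,0,-0.02],[0,0,0],0],
  [[0.015,0,-0.04],[0,0,0],0],
  [[0.015,0,-0.04],[0,0,0],0],
  [[0.015,0,-0.04],[0,0,0],0],
  [[0.015,0,-0.04],[0,0,0],0],
])

```text
time: 20.82
tool_pos: [0.5358, 0.0769, 0.0564]
tool_rot: [0.261, -0.003, 0.965, 0.001]
contact_force: [-13.7, -1.5, 13.9]
gripper_width: -0.0
grasp_force: 9.7
```

```bash
python3 -c "
from h import *
s=state();print(s['tool_pos'],s['contact_force'],s['joint_vel'].round(4))
im,d=save('top','t2',(235,180,355,265),5)
print(state()['contact_force'])"
```

```text
[0.53582916 0.07689748 0.05640478] [-13.66371243  -1.46882278  13.94122304] [-0.0001 -0.     -0.001  -0.0001 -0.0017 -0.002 ]
[-13.98307729  -0.82596317  13.83393453]
```

I've used all 10 picture views, so I check squareness and centring numerically from the top depth image.

```bash
python3 -c "
from h import *
n=np.load('pics/t2.npz');d=n['d'];c=camera_params('top')
P=np.array([np.r_[world('top',u,v,d[v,u]),n['im'][v,u].astype(float)] for v in range(180,262) for u in range(240,352) if d[v,u]>0])
k=P[(P[:,2]>.035)&(P[:,2]<.08)&(P[:,0]<.58)&(P[:,3]<170)]
print('y',k[:,1].min(),k[:,1].max())
for y in np.arange(.0,.16,.01):
    s=k[abs(k[:,1]-y)<.005]
    if len(s): print(y.round(3),s[:,0].min().round(4),s[:,0].max().round(4),np.median(s[:,2]).round(4),len(s))
"
```

```text
Traceback (most recent call last):
  File "h.py", line 9, in world
    c=camera_params(n); f=240/np.tan(np.radians(c['fovy'])/2)
ValueError: time passes only in moves, steps and waits
```

```bash
python3 -c "
from h import *
n=dict(np.load('pics/t2.npz'));d=n['d'];c=camera_params('top');f=240/np.tan(np.radians(c['fovy'])/2)
v,u=np.mgrid[180:262,240:352];z=d[180:262,240:352];m=z>0
Q=np.stack([(u-c['cx'])/f*z,(v-c['cy'])/f*z,z],-1)[m]-np.array(c['tvec'])
P=Q@cv2.Rodrigues(np.array(c['rvec']))[0]
k=P[(P[:,2]>.035)&(P[:,2]<.08)&(P[:,0]<.575)]
print('y',k[:,1].min(),k[:,1].max())
for y in np.arange(.0,.16,.01):
    s=k[abs(k[:,1]-y)<.005]
    if len(s): print(y.round(3),s[:,0].min().round(4),np.median(s[:,2]).round(4),len(s))
print(state()['contact_force'])
"
```

```text
y 0.009116028327724643 0.14825354293417628
0.01 0.5364 0.0666 44
0.02 0.5355 0.0671 51
0.03 0.5353 0.0673 64
0.04 0.5355 0.0673 64
0.05 0.5353 0.0673 56
0.06 0.535 0.0678 57
0.07 0.5331 0.0691 55
0.08 0.5358 0.0695 55
0.09 0.5333 0.0689 57
0.1 0.5345 0.0664 59
0.11 0.5347 0.0669 64
0.12 0.5344 0.0687 60
0.13 0.5339 0.0682 59
0.14 0.5343 0.067 59
0.15 0.5343 0.0698 22
[-13.98307729  -0.82596317  13.83393453]
```

The front edge is straight and parallel to the fence within about 0.01 rad, the kerb is centred at y ≈ 0.079, and the push holds at about 14 N each way. I hand the job in.

```bash
python3 -c "
from plant import *
print(job_done())"
```

```text
the job is handed in; nothing more can be done
None
```

I zeroed the gauge, set the kerb on the bed at the yellow mark, and handed the job in with the diagonal push still holding the kerb flat and square against the fence at about 14 N each way (it briefly reached about 28 N before I eased back). The verdict was not shown.

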